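Throw out the broken base plate and square up the pile

TASK

One of the small brown base plates has lost a corner and has been laid crosswise on top of the pile. Drop it into the deep plastic reject box with the other broken pieces, and tap the three good plates, where they stand on the mat, into a neat stack with all their edges flush. Leave the other things on the bench where they are.

Things in the scene. Friction and masses are not known exactly. Their poses are not given: they have to be found in the camera images.
- plate_low: lowest of the three: good brown base plate, 56 x 34 x 6 mm (x, y, z), 18 g, four 4 mm corner holes, smooth and slippery (friction 0.3); origin at the centre of its underside, x along its length. It lies on the bench mat, whose top is 2 mm above the bench. Plates of the pile squeezed between two flat fingers slide and turn until they lie against the fingers.
- plate_mid: second: good brown base plate, 56 x 34 x 6 mm (x, y, z), 18 g, four 4 mm corner holes, smooth and slippery (friction 0.3); origin at the centre of its underside, x along its length. It lies on the lowest, 3 to 6 mm out of line and up to 5 degrees skewed.
- plate_top: third: good brown base plate, 56 x 34 x 6 mm (x, y, z), 18 g, four 4 mm corner holes, smooth and slippery (friction 0.3); origin at the centre of its underside, x along its length. It lies on the second, also out of line with the lowest by 3 to 6 mm and up to 5 degrees skewed.
- reject_plate: broken brown base plate, 56 x 34 x 6 mm (x, y, z), 17 g: its +x +y corner is snapped off along a slant, 14 mm from each side. It lies on top of the pile, its underside 20 mm above the bench, about square across the good plates so that both of its ends overhang them. Origin at the centre of the underside of the unbroken outline, x along its length.
- reject_box: reject box: deep open-topped cloudy clear plastic box with two broken pieces in it, fixed to the bench; 200 x 150 mm (x, y; 214 x 164 over its rim and grips), 90 mm high, walls and floor 4 mm; origin at the centre of its underside. It stands on the left or the right of the mat; the shallow tray stands on the other side.
- finished_tray: shallow grey tray with finished boards in it, 200 x 150 mm, 25 mm high, fixed; nothing is to be put into it. Origin at the centre of its underside.
- spool: bystander: spool of solder wire, standing on its flange: 52 mm across, 39 mm high; origin under its centre
- battery: bystander: 9 V block battery standing upright: 26 x 18 mm, 48 mm high; origin under its centre
- flux_tin: bystander: low round brass tin of flux with a white lid: 48 mm across, 22 mm high; origin under its centre
- screwdriver: bystander: small screwdriver lying flat, about 150 mm long and 25 mm wide, along its x axis; origin under its centre
- cutters: bystander: side cutters lying flat, jaws to its +x: about 120 mm long, 37 mm wide, 13 mm high; origin under them near the middle
Not all that is in view belongs to the job. Leave any orange or pink look-alike of the plate_top alone.

How it is judged:
By the outcome, as a careful person would: the job done as asked, in the order asked, and still so for the second after the job is handed in, with the robot touching nothing.
It also fails if it takes over 69 s, if anything falls off the work surface, if the arm or the gripper's body presses on something with over 40 N, if the wrist force passes 120 N, or if a joint passes its speed limit or range.

ROBOT

A 7-joint arm with a two-finger parallel gripper is mounted at the origin on the work surface. World frame = base frame: x ahead of the robot, y to its left, z up, the work surface at z = 0. Lengths are in m, angles in degrees, forces in N, time in s.
With the tool pointing down it reaches from about 0.425 to 0.875 m from the base axis. Payload 4.7 kg.
Tool frame: the origin (TCP) lies at the very end of the fingers, on their centre line; the grasp point (between the pads) lies 19 mm behind it; z points along the fingers, y is the line along which they close (so a half turn about z gives the same grasp; the last joint's range is limited). The gripper opens to 87 mm and grips with 3 to 60 N. Pads are 19 mm wide; open, the fingers measure 117 mm over their backs; the gripper's body (75 mm by 190 mm) begins 51 mm behind the grasp point.
Start: joints at [-62.619, 18.392, -4.016, 83.108, 1.295, 78.541, -3.26], TCP at [0.291, 0.581, 0.223] pointing down, gripper open.
Joint ranges: [-163.93, 163.93], [-17.29, 119.83], [-79.2, 71.16], [3.27, 140.29], [-89.18, 269.18], [5.43, 117.66], [-154.24, 154.24]. Speed limits (degrees/s): [147.25, 147.25, 180, 180, 180, 180, 180].

INTERFACE

Orientations are given as [roll, pitch, yaw] about the fixed x, y, z axes, in that order (R = Rz(yaw) Ry(pitch) Rx(roll)).
In Python, from cell import get_obs, cams, ticket, finder gives the robot as it stands.
- The arm moves only by the shell command python3 -m creep 'ROWS' [FORCE]. ROWS is text: rows parted by semicolons, each of 5 numbers parted by spaces: the shift along the world's x, y, z in m, then the turn about the world's z in degrees, then the finger opening in m, from 0 to 0.087. A call has 1 to 8 rows; each row shifts and turns the commanded pose from where the row before left it; what a row does not reach is not made up. A row lasts 1/8 s, in which the tool goes at most 62.5 mm and 10.7 degrees, less where a joint would pass 70% of its speed; a pose out of reach is approached as far as the arm can. A call with a gripper value outside its range is refused whole. The fingers move at their own pace and stop on an object; FORCE is the grip in N (left out, the last holds). Time passes only in rows, so rows that do not move let the fingers close. It gives the time, the measured TCP pose, the force, the opening and the grip force at its end, in the units of the state.
- get_obs(): the state, without advancing time (a new reading comes with each control period).
- cams.read_camera(name): name is "side" or "top"; returns the picture (384x512x3 uint8, red, green, blue); there is no depth.
- cams.calibration(name): a dict with "fx", "fy", "cx", "cy" (pixels), "k1" (the pictures are not rectified: a ray, as slopes to the right and down, at radius r is drawn at 1 + k1 r^2 times it, then the intrinsics apply), "extrinsics" (4x4, takes a point from world to camera coordinates). Camera axes: x right, y down, z forward; pixel columns grow to the right and rows downward; lengths in m; the calibration is good to about 2 mm. A picture is of the moment at which its call begins. calibration takes no time and is no camera call.
- ticket.sign_off(): hands the job in; it is judged then, once.
Trained networks look in the newest picture that a camera, given by its name, has taken for a name from the list of things; names that differ only in an ending like _2 or _b are one class to them, and where a whole thing is asked for, a point or a joint stands for the part that bears it (a point fixed in the world has none). Each returns a list of dicts, best first, with "p" (0 to 1); they miss things now and then, are a little off and sometimes report something else, mostly with a low value. They report only what shows in the picture. A call takes as long as a camera call. They do not tell look-alikes from the thing itself.
- finder.masks_of(name, camera): "mask" (384x512 bool, what is visible of it) and "xy" ([column, row] in pixels, amid what is visible of it).
- finder.tip_of(name, camera): "xy" ([column, row] in pixels: a listed point, or the origin of a listed thing).
The state is a dict: "time_s": time; "qpos": joint angles; "joint_velocities": joint speeds; "effort": joint torques, N m; "tool_pos": TCP position; "tool_rot": TCP orientation; "force": force on the tool from outside, world axes, zero at the start; "wrist_torque": the same for the moment, N m; "grip_width": finger opening in m; "grasp_force": force on a finger pad.
Only numpy, scipy, OpenCV 4.12 (cv2) and the standard library are available. Lean on these libraries where they do the work, as an engineer would, in place of code of your own. Each camera call takes 0.05 s, during which the arm holds its last target. There are 200 camera calls.

## Working session

There is one attempt and no reset: what is moved stays moved. The work goes in short steps, Python scripts to look and compute and a shell command to move; the robot and the scene stay as the last step left them, time stands still between calls to the robot, and variables do not carry over. Pictures are saved under pics/ and viewed, at most 10 in all, crops included, and the job is handed in when it is done.

```bash
ls; mkdir -p pics; cat > h.py <<'E'
import numpy as np, cv2
from cell import get_obs, cams, ticket, finder
def cal(n):
    c=cams.calibration(n); return c,np.array(c["extrinsics"])
def ray(n,uv):
    c,E=cal(n); d=np.array([(uv[0]-c["cx"])/c["fx"],(uv[1]-c["cy"])/c["fy"]]); s=d.copy()
    for _ in range(20): s=d/(1+c["k1"]*(s@s))
    R,t=E[:3,:3],E[:3,3]; return -R.T@t, R.T@np.array([s[0],s[1],1.])
def onz(n,uv,z):
    o,d=ray(n,uv); return o+d*(z-o[2])/d[2]
def proj(n,p):
    c,E=cal(n); q=E[:3,:3]@np.array(p)+E[:3,3]; s=q[:2]/q[2]; s=s*(1+c["k1"]*(s@s))
    return np.array([s[0]*c["fx"]+c["cx"],s[1]*c["fy"]+c["cy"]])
def tri(a,b):
    (o1,d1),(o2,d2)=ray("top",a),ray("side",b)
    s=np.linalg.lstsq(np.c_[d1,-d2],o2-o1,rcond=None)[0]
    p,q=o1+d1*s[0],o2+d2*s[1]; return (p+q)/2,np.linalg.norm(p-q)
def shot(n,f):
    im=cams.read_camera(n); cv2.imwrite(f"pics/{f}.png",im[:,:,::-1]); return im
E
python3 - <<'E'
from h import *
np.set_printoptions(precision=4,suppress=True)
for n in("top","side"):
    shot(n,n+"0"); c,E=cal(n); print(n,c["fx"],c["k1"],-E[:3,:3].T@E[:3,3])
    for k in("reject_plate","plate_top","plate_mid","plate_low","reject_box"):
        for m in finder.masks_of(k,n)[:3]:
            print(k,m["p"],m["xy"],m["mask"].sum(),onz(n,m["xy"],.02))
o=get_obs();print(o["time_s"],o["tool_pos"],o["tool_rot"],o["grip_width"])
a=cv2.imread("pics/top0.png");b=cv2.imread("pics/side0.png")
E
```

```text
pics
top 402.62120155855837 -0.04141539170509061 [ 0.3597 -0.0013  0.8708]
reject_plate 0.59 [234.9, 207.3] 429 [0.5186 0.0353 0.02  ]
plate_top 0.9 [119.0, 274.8] 469 [0.3711 0.2726 0.02  ]
plate_top 0.78 [257.9, 169.5] 386 [ 0.6039 -0.0128  0.02  ]
plate_mid 0.73 [304.8, 127.6] 386 [ 0.7041 -0.117   0.02  ]
reject_box 0.81 [396.4, 199.2] 8903 [ 0.543 -0.315  0.02 ]
side 399.66129388409377 -0.08028397518531674 [ 0.3875 -0.6619  0.6118]
reject_plate 0.56 [230.7, 196.8] 239 [0.5174 0.0433 0.02  ]
plate_top 0.55 [275.9, 212.3] 336 [ 0.6041 -0.0329  0.02  ]
plate_top 0.47 [161.6, 154.7] 162 [0.3733 0.2588 0.02  ]
plate_top 0.41 [221.5, 202.9] 74 [0.4926 0.0268 0.02  ]
plate_low 0.62 [221.0, 206.8] 1 [0.489  0.0137 0.02  ]
reject_box 0.95 [283.6, 306.5] 14158 [ 0.5464 -0.2738  0.02  ]
0.6 [0.2908 0.5813 0.2226] [179.9939   0.0027 153.4251] 0.08714396062954081
```

View pics/top0.png

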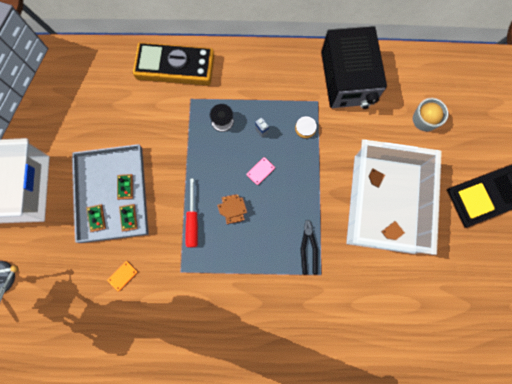

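View pics/side0.png

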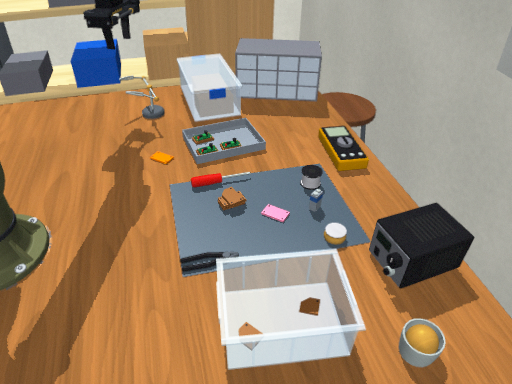

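The pile shows at top (233,208) and side (231,198). The reject box is on the right (top 396,199), the tray is on the left, and the pink and orange plates are look-alikes. I'll zoom in on the pile.

```bash
python3 - <<'E'
from h import *
np.set_printoptions(precision=4,suppress=True)
a=cv2.imread("pics/top0.png")[188:228,213:253];b=cv2.imread("pics/side0.png")[178:218,211:251]
f=lambda x:cv2.resize(x,(400,400),interpolation=cv2.INTER_CUBIC)
im=np.hstack([f(a),f(b)])
cv2.imwrite("pics/crop0.png",im)
for n in("top","side"):
    for k in("reject_plate","plate_top","plate_low","plate_mid","reject_box","screwdriver","cutters","battery","spool"):
        cams.read_camera(n); r=finder.tip_of(k,n)
        for m in r[:3]: print(n,k,m["p"],m["xy"],onz(n,m["xy"],.02))
E
```

```text
top reject_plate 0.56 [232.4, 209.7] [0.5133 0.0405 0.02  ]
top plate_top 0.63 [233.9, 211.1] [0.5103 0.0372 0.02  ]
top plate_top 0.61 [257.3, 170.9] [ 0.6007 -0.0116  0.02  ]
top plate_top 0.58 [119.3, 276.5] [0.3676 0.2717 0.02  ]
top plate_mid 0.45 [227.8, 209.1] [0.5144 0.0504 0.02  ]
top plate_mid 0.43 [307.6, 132.8] [ 0.6918 -0.1232  0.02  ]
top reject_box 0.77 [387.6, 205.3] [ 0.5291 -0.2949  0.02  ]
top screwdriver 0.91 [193.0, 212.2] [0.5062 0.1248 0.02  ]
top cutters 0.8 [308.6, 235.0] [ 0.4618 -0.1225  0.02  ]
top battery 0.64 [260.1, 131.1] [ 0.6936 -0.0164  0.02  ]
top spool 0.71 [219.0, 121.9] [0.7138 0.0767 0.02  ]
side reject_plate 0.5 [231.6, 197.4] [0.519  0.0407 0.02  ]
side plate_top 0.58 [163.0, 156.7] [0.3763 0.2483 0.02  ]
side plate_top 0.55 [272.3, 209.5] [ 0.599 -0.022  0.02 ]
side plate_top 0.51 [230.1, 199.9] [0.5138 0.0327 0.02  ]
side plate_low 0.42 [231.6, 205.4] [0.5132 0.0129 0.02  ]
side reject_box 0.9 [279.0, 323.8] [ 0.5285 -0.3052  0.02  ]
side screwdriver 0.72 [224.4, 182.6] [0.5134 0.0999 0.02  ]
side screwdriver 0.2 [307.0, 182.4] [0.7095 0.0543 0.02  ]
side cutters 0.66 [232.0, 202.9] [0.5159 0.0212 0.02  ]
side cutters 0.64 [219.0, 259.5] [ 0.4564 -0.1398  0.02  ]
side battery 0.66 [312.5, 208.7] [ 0.688  -0.0406  0.02  ]
side spool 0.58 [308.2, 183.5] [0.7109 0.0495 0.02  ]
```

View pics/crop0.png

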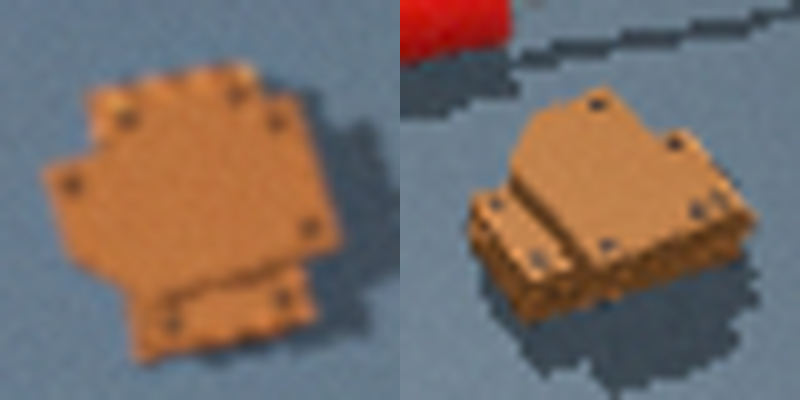

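```bash
python3 - <<'E'
from h import *
np.set_printoptions(precision=4,suppress=True)
T=lambda u,v:(213+(u+.5)/10-.5,188+(v+.5)/10-.5)
S=lambda u,v:(211+(u-400+.5)/10-.5,178+(v+.5)/10-.5)
R=[((72,185),(598,104)),((277,122),(698,210)),((310,228),(608,245))]
P=[((127,119),(675,143)),((237,94),(720,200)),((173,325),(497,205)),((284,299),(538,262))]
for nm,L,z in(("rej",R,.026),("top",P,.020)):
    t=[onz("top",T(*a),z) for a,b in L]; s=[onz("side",S(*b),z) for a,b in L]
    for a,b in L: print(nm,*tri(T(*a),S(*b)))
    for c,q in(("top",t),("side",s)):
        q=np.array(q)
        if nm=="rej": ctr=(q[0]+q[2])/2; d=q[0]-q[1]
        else: ctr=q.mean(0); d=q[0]+q[1]-q[2]-q[3]
        print(nm,c,ctr,np.degrees(np.arctan2(d[1],d[0])),np.linalg.norm(d))
# box rim corners in the top view, and pieces
for uv in((361,141),(441,149),(437,255),(349,244)): print("rim",onz("top",uv,.09))
print("floor",[onz("top",u,.006) for u in((376,178),(392,231))])
E
```

```text
rej [0.5206 0.0674 0.0268] 0.00223350868829682
rej [0.5351 0.024  0.0266] 0.0020566067270384575
rej [0.5123 0.0164 0.0268] 0.002449157827775382
rej top [0.5154 0.0419 0.026 ] 108.54866671147211 0.04579498561698401
rej side [0.5178 0.043  0.026 ] 108.26137014540319 0.045938059097841974
top [0.5366 0.0565 0.0204] 0.002444139004668534
top [0.5422 0.0329 0.021 ] 0.002062854359486462
top [0.492  0.0453 0.0191] 0.002223618490206231
top [0.4975 0.0217 0.0204] 0.0015206889565293736
top top [0.5161 0.0392 0.02  ] 14.157259512797735 0.09207203861754422
top side [0.5182 0.0396 0.02  ] 15.35002693729839 0.09351803260006258
rim [ 0.649  -0.2231  0.09  ]
rim [ 0.6356 -0.3891  0.09  ]
rim [ 0.4184 -0.3629  0.09  ]
rim [ 0.4372 -0.191   0.09  ]
floor [array([ 0.5936, -0.277 ,  0.006 ]), array([ 0.4752, -0.3064,  0.006 ])]
```

Heights check out: the reject's top is at about 26.7 mm and the good plate's top at about 20 mm. The plan is to grip the reject by its overhanging ends, offset 6 mm away from the broken corner, at TCP (0.522, 0.0445) with yaw 18.4.

```bash
python3 -m creep '.0154 -.0358 -.006 -9 .074;.0154 -.0358 -.006 -9 .074;.0154 -.0358 -.006 -9 .074;.0154 -.0358 -.006 -9 .074;.0154 -.0358 -.006 -9 .074;.0154 -.0358 -.006 -9 .074;.0154 -.0358 -.006 -9 .074;.0154 -.0358 -.006 -9 .074' 12
python3 -m creep '.0154 -.0358 -.008 -9 .074;.0154 -.0358 -.008 -9 .074;.0154 -.0358 -.008 -9 .074;.0154 -.0358 -.008 -9 .074;.0154 -.0358 -.008 -9 .074;.0154 -.0358 -.008 -9 .074;.0154 -.0358 -.008 -9 .074;0 0 0 0 .074'
```

```text
time_s: 3.4
tool_pos: [0.4145, 0.2938, 0.1746]
tool_rot: [180.0, -0.0, 81.1]
force: [0.5, 0.5, -0.8]
grip_width: 0.0739
grasp_force: 0.0
time_s: 4.4
tool_pos: [0.5223, 0.0405, 0.1183]
tool_rot: [179.9, 0.0, 18.1]
force: [-0.3, -0.3, -0.2]
grip_width: 0.0742
grasp_force: 0.0
```

```bash
python3 -m creep '0 .004 -.03 0 .074;0 0 -.03 0 .074;0 0 -.02 0 .074;0 0 -.01 0 .074;0 0 0 0 .074'
python3 - <<'E'
from h import *
a=shot("top","t1")[178:238,203:263];b=shot("side","s1")[158:218,201:261]
f=lambda x:cv2.resize(x,(400,400),interpolation=cv2.INTER_CUBIC)
cv2.imwrite("pics/crop1.png",np.hstack([f(a),f(b)])[:,:,::-1])
E
```

```text
time_s: 5.03
tool_pos: [0.5214, 0.0489, 0.0284]
tool_rot: [-180.0, 0.0, 18.5]
force: [-0.8, -0.3, 0.3]
grip_width: 0.0737
grasp_force: 0.0
```

View pics/crop1.png

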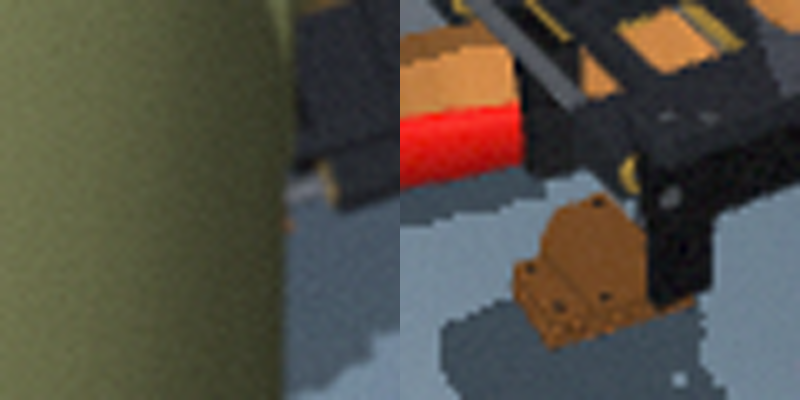

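```bash
python3 -m creep '0 0 0 0 .074;0 0 0 0 .074'; python3 -m creep '0 0 0 0 .074'
```

```text
time_s: 5.38
tool_pos: [0.5223, 0.0485, 0.0292]
tool_rot: [180.0, -0.1, 18.4]
force: [0.8, 1.1, -0.3]
grip_width: 0.074
grasp_force: 0.0
time_s: 5.5
tool_pos: [0.522, 0.0484, 0.0289]
tool_rot: [180.0, -0.0, 18.4]
force: [-0.2, 0.3, -1.1]
grip_width: 0.074
grasp_force: 0.0
```

```bash
python3 -m creep '0 -.004 0 0 .074;0 0 -.0125 0 .074;0 0 0 0 .074;0 0 0 0 .050;0 0 0 0 .050;0 0 0 0 .050;0 0 0 0 .050' 8
```

```text
time_s: 6.38
tool_pos: [0.522, 0.0444, 0.0162]
tool_rot: [180.0, -0.0, 18.4]
force: [0.3, -0.1, 0.6]
grip_width: 0.0558
grasp_force: 8.0
```

```bash
python3 -m creep '0 0 .004 0 .050;0 0 .010 0 .050;0 0 .03 0 .05;0 0 .04 0 .05;0 0 .04 0 .05;0 0 .03 0 .05;0 0 0 0 .05'
python3 - <<'E'
from h import *
b=shot("side","s2")[100:220,161:281]
cv2.imwrite("pics/crop2.png",cv2.resize(b,(600,600),interpolation=cv2.INTER_CUBIC)[:,:,::-1])
E
```

```text
time_s: 7.25
tool_pos: [0.5238, 0.0445, 0.1734]
tool_rot: [180.0, -0.4, 18.4]
force: [-0.7, 0.6, -0.7]
grip_width: 0.0554
grasp_force: 8.0
```

View pics/crop2.png

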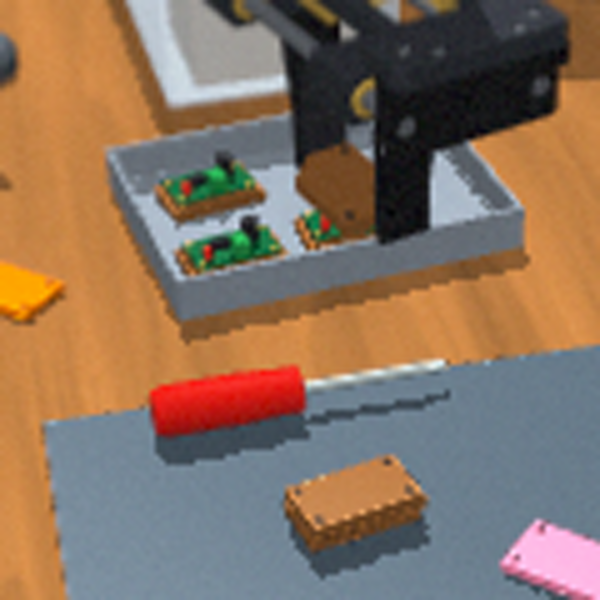

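The reject plate hangs between the fingers at crop (340,190), and the three good plates remain on the mat at crop (355,500). Next I carry it to the box.

```bash
python3 -m creep '.001 -.025 0 -2 .05;.002 -.045 0 -4 .05;.002 -.050 0 -4 .05;.002 -.050 0 -4 .05;.002 -.050 0 -4 .05;.002 -.050 0 -4 .05;.001 -.040 0 -4 .05;.001 -.0245 0 -1 .05'
python3 -m creep '0 0 0 0 .05;0 0 0 0 .05;0 0 0 0 .05'
```

```text
time_s: 8.3
tool_pos: [0.5321, -0.2946, 0.1689]
tool_rot: [179.9, 0.2, -9.0]
force: [-0.3, 0.1, -0.5]
grip_width: 0.0557
grasp_force: 8.0
time_s: 8.68
tool_pos: [0.5349, -0.2887, 0.1697]
tool_rot: [-180.0, 0.0, -8.5]
force: [0.4, 1.1, -0.0]
grip_width: 0.0558
grasp_force: 8.0
```

```bash
python3 -m creep '0 0 -.03 0 .05;0 0 -.04 0 .05;0 0 -.035 0 .05;0 0 -.02 0 .05;0 0 -.01 0 .05;0 0 0 0 .05;0 0 0 0 .076;0 0 0 0 .076'
python3 -m creep '0 0 0 0 .076;0 0 0 0 .076;0 0 .03 0 .076;0 0 .05 0 .076;0 0 .05 0 .076;0 .05 .02 0 .076;0 .05 0 0 .076;0 .05 0 0 .076'
python3 - <<'E'
from h import *
a=shot("top","t3")[130:265,340:450];b=shot("side","s3")[240:370,205:365]
f=lambda x:cv2.resize(x,None,fx=400/x.shape[1],fy=400/x.shape[1],interpolation=cv2.INTER_CUBIC)
a,b=f(a),f(b); H=max(len(a),len(b)); p=lambda x:np.vstack([x,np.zeros((H-len(x),400,3),np.uint8)])
cv2.imwrite("pics/crop3.png",np.hstack([p(a),p(b)])[:,:,::-1])
E
```

```text
time_s: 9.68
tool_pos: [0.5356, -0.2906, 0.0362]
tool_rot: [180.0, -0.1, -8.6]
force: [-0.3, 0.5, 0.5]
grip_width: 0.0684
grasp_force: 0.0
time_s: 10.68
tool_pos: [0.5349, -0.1388, 0.1856]
tool_rot: [-180.0, -0.1, -8.6]
force: [1.7, 0.2, 0.3]
grip_width: 0.0761
grasp_force: 0.0
```

View pics/crop3.png

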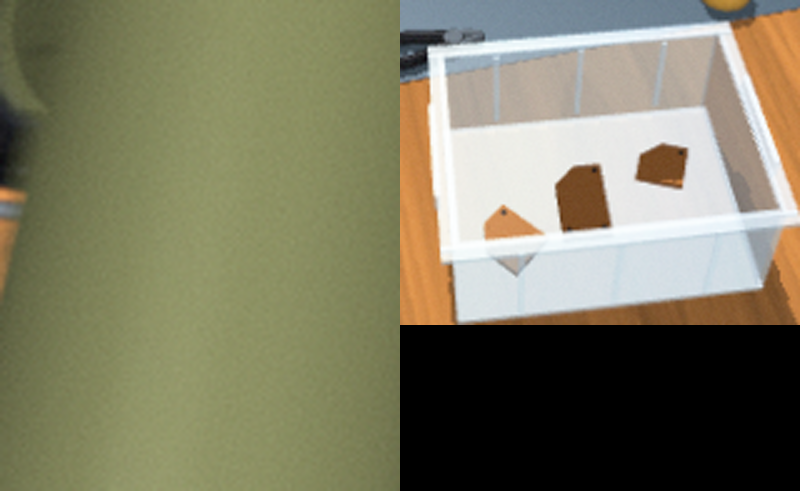

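The broken plate lies in the box between the two old pieces (side crop 583,198). Now I check the pile.

```bash
python3 -m creep '0 0 .0 0 .076'; python3 - <<'E'
from h import *
np.set_printoptions(precision=4,suppress=True)
a=shot("top","t4");b=shot("side","s4")
for n,i,w in(("top",a,(190,225,213,255)),("side",b,(180,218,211,255))):
    r,r2,c,c2=w; h=cv2.cvtColor(i[r:r2,c:c2],cv2.COLOR_RGB2HSV)
    m=((h[...,0]<20)&(h[...,1]>110)).astype(np.uint8); ct=max(cv2.findContours(m,0,2)[0],key=cv2.contourArea)+[c,r]
    print(n,m.sum()); 
    P=np.array([onz(n,u,.02)[:2] for u in ct[:,0]])
    q=cv2.minAreaRect((P*1000).astype(np.float32)); print(q)
f=lambda x:cv2.resize(x,(400,400),interpolation=cv2.INTER_CUBIC)
cv2.imwrite("pics/crop4.png",np.hstack([f(a[188:228,213:253]),f(b[178:218,211:251])])[:,:,::-1])
E
```

```text
time_s: 10.9
tool_pos: [0.5348, -0.1401, 0.1853]
tool_rot: [180.0, -0.0, -8.5]
force: [1.1, -1.3, -0.4]
grip_width: 0.0757
grasp_force: 0.0
top 464
((515.7100830078125, 40.20551300048828), (59.15422821044922, 37.24223327636719), 13.018698692321777)
side 366
((516.7581176757812, 31.674970626831055), (61.78363037109375, 45.66477584838867), 13.608835220336914)
```

View pics/crop4.png

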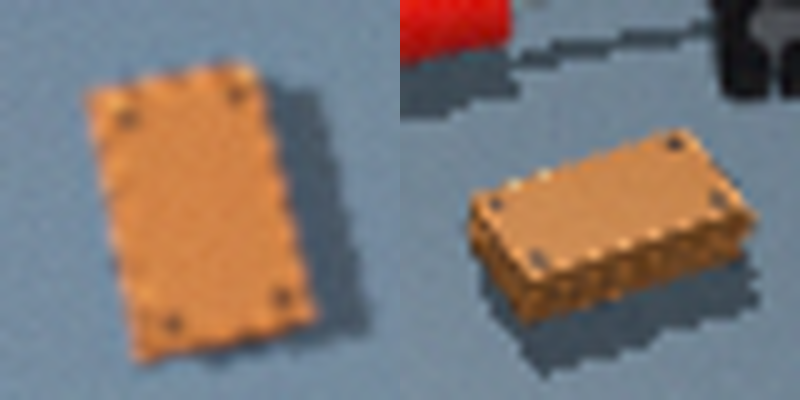

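```bash
python3 -m creep '-.003 .03 -.01 4 .072;-.003 .04 -.02 4 .072;-.003 .04 -.02 4 .072;-.003 .04 -.02 4 .072;-.003 .02 -.01 4 .072;-.003 .009 -.01 2.6 .072;0 0 0 0 .072;0 0 0 0 .072' 10
python3 -m creep '0 0 -.02 0 .072;0 0 -.02 0 .072;0 0 -.02 0 .072;0 0 -.01 0 .072;0 0 0 0 .072;0 0 0 0 .072'
```

```text
time_s: 12.0
tool_pos: [0.5175, 0.0371, 0.0957]
tool_rot: [180.0, -0.1, 13.9]
force: [-0.2, 0.5, -0.0]
grip_width: 0.0719
grasp_force: 0.0
time_s: 12.75
tool_pos: [0.5176, 0.0386, 0.026]
tool_rot: [180.0, -0.1, 14.0]
force: [-0.4, -0.8, -0.1]
grip_width: 0.072
grasp_force: 0.0
```

```bash
python3 -m creep '0 .001 -.012 0 .072;0 0 -.0095 0 .072;0 0 0 0 .056;0 0 0 0 .046;0 0 0 0 .042;0 0 0 0 .038;0 0 0 0 .035;0 0 0 0 .033' 10
python3 -m creep '0 0 0 0 .030;0 0 0 0 .030;0 0 0 0 .030;0 0 0 0 .030'
```

```text
time_s: 13.75
tool_pos: [0.5168, 0.0399, 0.0036]
tool_rot: [-180.0, -0.0, 14.0]
force: [-0.1, 0.2, -0.2]
grip_width: 0.0342
grasp_force: 0.5
time_s: 14.25
tool_pos: [0.5168, 0.0399, 0.0036]
tool_rot: [180.0, -0.0, 14.0]
force: [-0.6, 0.3, 0.7]
grip_width: 0.0338
grasp_force: 10.0
```

```bash
python3 -m creep '0 0 0 0 .036;0 0 0 0 .045;0 0 0 0 .072;0 0 .01 0 .072;0 0 .02 0 .074;0 0 .01 10 .074;0 0 0 10 .074;0 0 0 10 .074'
python3 -m creep '0 0 0 10 .074;0 0 0 10 .074;0 0 0 10 .074;0 0 0 10 .074;0 0 0 10 .074;0 0 0 10 .074;0 0 0 0 .074;0 0 0 0 .074'
python3 -m creep '0 0 -.02 0 .074;0 0 -.01 0 .074;0 0 0 0 .074;0 0 0 0 .074'
```

```text
time_s: 15.25
tool_pos: [0.5173, 0.0399, 0.0446]
tool_rot: [180.0, -0.1, 44.4]
force: [-0.6, -0.2, -0.0]
grip_width: 0.0734
grasp_force: 0.0
time_s: 16.25
tool_pos: [0.517, 0.0398, 0.044]
tool_rot: [180.0, 0.0, 103.9]
force: [0.0, -0.6, -0.1]
grip_width: 0.0739
grasp_force: 0.0
time_s: 16.75
tool_pos: [0.5172, 0.0399, 0.014]
tool_rot: [180.0, 0.0, 104.0]
force: [-0.8, 0.6, 0.2]
grip_width: 0.074
grasp_force: 0.0
```

```bash
python3 -m creep '0 0 -.01 0 .074;0 0 0 0 .070;0 0 0 0 .066;0 0 0 0 .062;0 0 0 0 .059;0 0 0 0 .057;0 0 0 0 .055;0 0 0 0 .052'
python3 -m creep '0 0 0 0 .050;0 0 0 0 .050;0 0 0 0 .050;0 0 0 0 .050'
```

```text
time_s: 17.75
tool_pos: [0.517, 0.0399, 0.0037]
tool_rot: [180.0, 0.0, 104.0]
force: [-0.3, 0.8, 1.3]
grip_width: 0.056
grasp_force: 10.0
time_s: 18.25
tool_pos: [0.517, 0.0399, 0.0037]
tool_rot: [180.0, 0.0, 104.0]
force: [0.5, -0.2, 1.5]
grip_width: 0.0559
grasp_force: 10.0
```

Length is 55.9 mm. I'll release, then repeat the width squeeze to finish.

```bash
python3 -m creep '0 0 0 0 .057;0 0 0 0 .062;0 0 0 0 .074;0 0 .01 0 .074;0 0 .02 0 .074;0 0 .01 -10 .074;0 0 0 -10 .074;0 0 0 -10 .074'
python3 -m creep '0 0 0 -10 .072;0 0 0 -10 .072;0 0 0 -10 .072;0 0 0 -10 .06;0 0 0 -10 .06;0 0 0 -10 .06;0 0 0 0 .06;0 0 0 0 .06'
python3 -m creep '0 0 -.02 0 .06;0 0 -.01 0 .06;0 0 0 0 .06;0 0 -.01 0 .06;0 0 0 0 .05;0 0 0 0 .044;0 0 0 0 .040;0 0 0 0 .037'
python3 -m creep '0 0 0 0 .035;0 0 0 0 .033;0 0 0 0 .030;0 0 0 0 .030;0 0 0 0 .030;0 0 0 0 .030'
```

```text
time_s: 19.25
tool_pos: [0.5172, 0.0399, 0.0446]
tool_rot: [179.9, -0.0, 73.7]
force: [-0.6, -0.6, 0.6]
grip_width: 0.0739
grasp_force: 0.0
time_s: 20.25
tool_pos: [0.5169, 0.04, 0.0439]
tool_rot: [-180.0, -0.0, 14.2]
force: [0.5, 0.6, -0.2]
grip_width: 0.0603
grasp_force: 0.0
time_s: 21.25
tool_pos: [0.517, 0.0399, 0.0038]
tool_rot: [180.0, -0.0, 14.0]
force: [0.6, -0.6, -0.7]
grip_width: 0.0387
grasp_force: 0.0
time_s: 22.0
tool_pos: [0.5168, 0.0399, 0.0036]
tool_rot: [180.0, -0.0, 14.0]
force: [-1.0, 0.4, 2.2]
grip_width: 0.0341
grasp_force: 10.0
```

```bash
python3 -m creep '0 0 0 0 .035;0 0 0 0 .038;0 0 0 0 .05;0 0 0 0 .06;0 0 .01 0 .06;0 0 .03 0 .06;0 0 .05 0 .06;0 0 .05 0 .06'
python3 -m creep '0 -.03 .03 0 .06;0 -.05 0 0 .06;0 -.05 0 0 .06;0 -.05 0 0 .06;0 -.03 0 0 .06;0 0 0 0 .06;0 0 0 0 .06'
python3 - <<'E'
from h import *
a=shot("top","t5");b=shot("side","s5")
for n,i,w in(("top",a,(190,225,213,255)),("side",b,(180,218,211,255))):
    r,r2,c,c2=w; h=cv2.cvtColor(i[r:r2,c:c2],cv2.COLOR_RGB2HSV)
    m=((h[...,0]<20)&(h[...,1]>110)).astype(np.uint8); ct=max(cv2.findContours(m,0,2)[0],key=cv2.contourArea)+[c,r]
    P=np.array([onz(n,u,.02)[:2] for u in ct[:,0]]); print(n,m.sum(),cv2.minAreaRect((P*1000).astype(np.float32)))
f=lambda x:cv2.resize(x,(400,400),interpolation=cv2.INTER_CUBIC)
cv2.imwrite("pics/crop5.png",np.hstack([f(a[188:228,213:253]),f(b[178:218,211:251])])[:,:,::-1])
E
```

```text
time_s: 23.0
tool_pos: [0.5166, 0.0396, 0.1456]
tool_rot: [180.0, -0.0, 14.0]
force: [0.9, 1.7, 0.3]
grip_width: 0.0599
grasp_force: 0.0
time_s: 23.88
tool_pos: [0.517, -0.1691, 0.1738]
tool_rot: [-180.0, -0.0, 14.1]
force: [-0.7, 0.1, -0.5]
grip_width: 0.06
grasp_force: 0.0
top 406 ((515.3123168945312, 38.53871154785156), (56.601863861083984, 33.87369918823242), 13.937995910644531)
side 385 ((516.8701171875, 29.642654418945312), (61.82392501831055, 49.77706527709961), 13.759461402893066)
```

View pics/crop5.png

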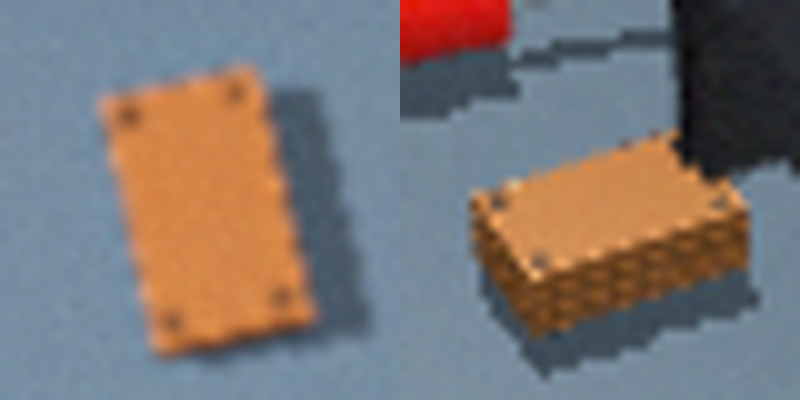

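View pics/s5.png

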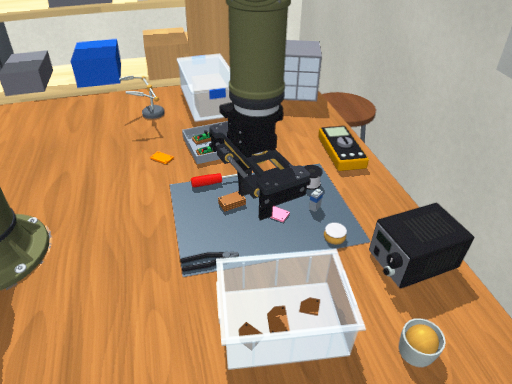

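The stack is flush: the outline is 56.6 x 33.9 mm in the top view, with straight side faces at side crop (610,260). The reject is in the box at (278,319), and the bystanders haven't moved. Handing in.

```bash
python3 -c "
from cell import ticket; print(ticket.sign_off())"
```

```text
the job is handed in; nothing more can be done
None
```

The broken plate is in the reject box, the three good plates are stacked flush on the mat (about 56.6 x 33.9 mm outline measured from above), nothing else on the bench was touched, and the job is handed in at about 24 s of the 69 s allowed.

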